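# Close up the finds case

## Task

The lesson is over: close up the case of finds using only your fingertips. First gently push both trays all the way in until they stop, then push the open lid down until it is fully shut, and take the hand away. Do not pinch, lift or pull out the trays, and leave the jar, the label box and the magnifier where they are.

Things in the scene. Friction and masses are not known exactly. Their poses are not given: they have to be found in the camera images.
- case: Fixed grey case, 170 (x) x 280 (y) x 74 mm high without the lid. Origin: centre of its underside, on the bench; x from front to back, z up. The front is the plane x = -85 mm, facing the robot, with two side-by-side openings 8 to 52 mm above the bench, a tray in each, and an 8 mm divider between. The back wall stops the trays. A shallow open-topped compartment lies above.
- tray_left: Loose plywood tray without handle in the left (+y) opening, case y = +68 mm. 168 (x) x 120 x 40 mm high, 5 mm walls, 4 mm play each side and above, 0.2-0.4 kg with stones. Origin: centre of underside, 8 mm above the bench; axes as the case's. Front face 84 mm from the origin to -x. Starts 25-60 mm out; fully in, origin at case x = -9 mm, front 8 mm proud of the case. Friction 1-3 N.
- tray_right: The same kind of tray, loose in the right opening (-y half; centre line at about y = -68 mm in the case frame). Same sizes, origin and axes as tray_left.
- lid (a joint): Lid angle in rad: 0 shut (flat on the case), growing as it opens; starts at 1.1 to 1.4, standing up from the hinge at the case's back and leaning to the front. The hinge is stiff (0.32 N m): the lid stays at any angle, and a few newtons near its front edge push it down. Shut, its top is 82 mm above the bench.
- lid_hinge (a point): Hinge axis of the lid, at the middle of the case's rear top edge: x = +85 mm, z = 74 mm in the case frame. The axis is parallel to the case's y axis.
- lid_front (a point): Middle of the lid's front outer (upper, when shut) edge, 187 mm from the hinge along the lid. The lid is an aluminium plate 187 x 280 x 8 mm whose underside passes through the hinge axis. A 6 mm thick lip on its front edge hangs 34 mm below the underside; shut, it covers the tray fronts' upper part with 3 mm clearance, and it strikes a tray that still stands out.
- jar: Bystander: clear jar, 50 mm diameter, 75 mm high, standing right of the case. Origin: centre of its underside.
- label_box: Bystander: cardboard box, 70 x 100 x 85 mm high, standing left of the case. Origin: centre of its underside.
- loupe: Bystander: black hand magnifier lying on the bench to the right of the case's front, about 147 mm long and 10 mm high. Origin: on its underside near the middle; x along it towards the lens.
There are look-alikes about, which are no part of the job. What is shaped like the tray_left but green is not meant.

How it is judged:
On the way, in this order (a step that is already met when the one before it is completed fails the run):
1. both trays are fully in (within 5 mm) (x of each of tray_left, tray_right in the frame of case above -0.014 m), for 0.2 s.
2. the lid is shut (within 0.04 rad) (all of step 1 and value of joint lid below 0.04 rad), for 0.2 s.
At the end, for the whole second after the job is handed in: Both trays are within 5 mm of fully in and at rest, and the lid is shut to within 0.04 rad (about 7 mm at its front edge) (all of step 2 and velocity of joint lid below 0.05 rad/s and linear speed of each of tray_left, tray_right below 0.02 m/s); the robot touches nothing.
It fails at once if a tray is lifted, tipped or pulled out of the case (z of any of tray_left, tray_right in the frame of case above 0.025 m or angle between any of tray_left, tray_right's own z axis and vertical above 0.2 rad or x of any of tray_left, tray_right in the frame of case below -0.094 m).
It fails at once if a tray is squeezed, or shoved with more than 40 N, while it still stands out ((contact force between the fingers and tray_left above 40 N and x of tray_left in the frame of case below -0.016 m) or (contact force between the fingers and tray_right above 40 N and x of tray_right in the frame of case below -0.016 m)).
It fails at once if a tray is pushed with more than 80 N (contact force between the fingers and tray_left above 80 N or contact force between the fingers and tray_right above 80 N).
It fails at once if the jar, the label box or the magnifier is shifted more than 20 mm or tipped (distance of any of jar, label_box, loupe from where it was at the start of the episode above 0.02 m or angle between any of jar, label_box, loupe's own z axis and vertical above 0.3 rad).
It also fails if it takes over 72 s, if anything falls off the work surface, if the arm or the gripper's body presses on something with over 40 N, if the wrist force passes 120 N, or if a joint passes its speed limit or range.

## Robot

A 6-joint arm with a two-finger parallel gripper is mounted at the origin on the work surface. World frame = base frame: x ahead of the robot, y to its left, z up, the work surface at z = 0. Lengths are in m, angles in rad, forces in N, time in s.
With the tool pointing down it reaches from about 0.325 to 0.875 m from the base axis. Payload 4.4 kg.
Tool frame: the origin (TCP) lies midway between the tips of the shut fingers; the grasp point (between the pads) lies 19 mm behind it; z points along the fingers, y is the line along which they close (so a half turn about z gives the same grasp; the last joint's range is limited). The gripper opens to 85 mm and grips with 20 to 120 N. Pads are 22 mm wide; open, the fingers measure 114 mm over their backs; the gripper's body (76 mm by 85 mm) begins 54 mm behind the grasp point. The pads swing forward as they close: fully open they stand 13 mm farther back than shut.
Start: joints at [0.956, 0.207, 1.542, -0, 1.393, -0.15], TCP at [0.258, 0.514, 0.231] pointing down, gripper open.
Joint ranges: [-2.73, 2.73], [-0.86, 2.22], [0.23, 2.46], [-1.11, 4.25], [0.08, 2.63], [-2.82, 2.82]. Speed limits (rad/s): [2.79, 2.79, 3.14, 3.14, 3.14, 3.14].

## Interface

Orientations are given as a unit quaternion [w, x, y, z].
In Python, from bench import observe, snapshot, job_done, find_in, outline_of gives the robot as it stands. The module is installed in compiled form; this text tells all that it offers.
- The arm moves only by the tool drive_tool, never from a script. Its argument "moves" is one flat list of numbers, 7 for each row, row after row: the shift along the world's x, y, z as a fraction of full scale, then the turn, a rotation vector about the world's x, y, z as a fraction of full scale, then the closure, from 0 (fully open) to 1 (shut). In form: [x, y, z, ax, ay, az, fingers, x, y, z, ax, ay, az, fingers, ...]. A call has 1 to 8 rows; each row is the pose to reach, as a shift and turn from the pose commanded when the call began, turning the shorter way round; what a row does not reach only later rows make up. Full scale, the value 1, is 100 mm for a shift and pi rad for a turn. A row lasts 1/10 s, in which the tool goes at most 50 mm and 8.59 degrees, less where a joint would pass 70% of its speed; a pose out of reach is approached as far as the arm can. A call with a number of a shift or a turn outside -1 to 1 is refused whole. A call with a gripper value outside its range is refused whole. The fingers move at their own pace and stop on an object; "grip_force" is the grip in N (left out, the last holds). Time passes only in rows, so rows that repeat a pose let the fingers close. It gives the time, the measured TCP pose, the force, the opening and the grip force at its end, in the units of the state.
- observe(): the state, without advancing time (a new reading comes with each control period).
- snapshot(name): name is "scene" or "top"; returns a dict with "color" (384x512x3 uint8, red, green, blue), "range_z" (384x512 float32, m along the optical axis (not along the pixel's ray), 0 where there is no reading), "fx", "fy", "cx", "cy" (pixels), "k1" (the pictures are not rectified: a ray, as slopes to the right and down, at radius r is drawn at 1 + k1 r^2 times it, then the intrinsics apply), "R" (3x3) and "t" (3): a world point X has camera coordinates R X + t. Camera axes: x right, y down, z forward; pixel columns grow to the right and rows downward; lengths in m; the calibration is good to about 2 mm. A picture is of the moment at which its call begins.
- job_done(): hands the job in; it is judged then, once.
Trained networks look in a picture, given as the dict that the camera call returned (one of the last four; its "shot" number tells which), for a name from the list of things; names that differ only in an ending like _2 or _b are one class to them, and where a whole thing is asked for, a point or a joint stands for the part that bears it (a point fixed in the world has none). Each returns a list of dicts, best first, with "p" (0 to 1); they miss things now and then, are a little off and sometimes report something else, mostly with a low value. They report only what shows in the picture. A call takes as long as a camera call. They do not tell look-alikes from the thing itself.
- find_in(picture, thing): "rect" ([centre column, centre row, width, height] in pixels, round what is visible of it).
- outline_of(picture, thing): "mask" (384x512 bool, what is visible of it) and "rect" ([centre column, centre row, width, height] in pixels, round what is visible of it).
The state is a dict: "time_s": time; "joint_positions": joint angles; "qvel": joint speeds; "tau": joint torques, N m; "tcp_pos": TCP position; "orientation": TCP orientation; "contact_force": force on the tool from outside, world axes, zero at the start; "torque": the same for the moment, N m; "finger_gap": opening from 0.0 (shut) to 1.0 (fully open); "gripper_force": force on a finger pad.
Only numpy, scipy, OpenCV 4.12 (cv2) and the standard library are available. Lean on these libraries where they do the work, as an engineer would, in place of code of your own. Each camera call takes 0.05 s, during which the arm holds its last target. There are 200 camera calls.

## Working session

There is one attempt and no reset: what is moved stays moved. The work goes in short steps, Python scripts to look and compute and a tool call to move; the robot and the scene stay as the last step left them, time stands still between calls to the robot, and variables do not carry over. Pictures are saved under pics/ and viewed, at most 10 in all, crops included, and the job is handed in when it is done.

Besides the shell and the picture viewer there is one more tool, called after "Request:" as name(argument=value, ...) on one line, values as JSON. drive_tool: Moves the arm, as the interface text tells. Shift numbers are shares of 100 mm and turn numbers shares of pi rad, none past 1 either way. Its arguments: {"type":"object","properties":{"moves":{"type":"array","items":{"type":"number","minimum":-1,"maximum":1}},"grip_force":{"type":"number"}},"required":["moves"]}

```bash
mkdir -p pics; cat > h.py <<'E'
import numpy as np, cv2
from bench import observe, snapshot, job_done, find_in, outline_of
def cloud(s):
    h,w=s["range_z"].shape
    u,v=np.meshgrid(np.arange(w),np.arange(h))
    K=np.array([[s["fx"],0,s["cx"]],[0,s["fy"],s["cy"]],[0,0,1.]])
    p=cv2.undistortPoints(np.stack([u,v],-1).reshape(-1,1,2).astype(np.float64),K,np.array([s["k1"],0,0,0.])).reshape(h,w,2)
    z=s["range_z"].astype(float)
    c=np.dstack([p[...,0]*z,p[...,1]*z,z])
    X=(c-s["t"])@s["R"]
    X[z==0]=np.nan
    return X
def save(s,n): cv2.imwrite("pics/"+n,cv2.cvtColor(s["color"],cv2.COLOR_RGB2BGR))
E
python3 - <<'E'
from h import *
np.set_printoptions(precision=3,suppress=True)
ims=[]
for n in("scene","top"):
    s=snapshot(n); X=cloud(s); ims.append(s["color"]); np.save(n,X)
    for t in("case","tray_left","lid","jar","label_box","loupe"):
        for o in outline_of(s,t)[:3]:
            P=X[o["mask"]]; P=P[~np.isnan(P[:,0])]
            print(n,t,round(o["p"],2),np.round(o["rect"]),*( np.percentile(P,[3,50,97],axis=0) if len(P) else []))
cv2.imwrite("pics/a.png",cv2.cvtColor(ims[0],cv2.COLOR_RGB2BGR));cv2.imwrite("pics/b.png",cv2.cvtColor(ims[1],cv2.COLOR_RGB2BGR))
E
```

```text
scene case 0.97 [243. 205.  85. 119.] [ 0.508 -0.049  0.019] [0.635 0.066 0.154] [0.708 0.225 0.25 ]
scene tray_left 0.86 [221. 182.  28.  36.] [0.443 0.062 0.015] [0.467 0.12  0.031] [0.498 0.176 0.051]
scene tray_left 0.83 [311. 108.  44.  41.] [0.427 0.5   0.004] [0.512 0.581 0.018] [0.595 0.66  0.043]
scene tray_left 0.64 [208. 331.  62.  67.] [ 0.694 -0.327  0.007] [ 0.777 -0.261  0.014] [ 0.857 -0.197  0.042]
scene lid 0.93 [250. 201.  68. 113.] [ 0.571 -0.028  0.085] [0.644 0.093 0.205] [0.708 0.228 0.251]
scene jar 0.69 [221. 268.  11.  22.] [ 0.661 -0.119  0.028] [ 0.684 -0.099  0.074] [ 0.701 -0.077  0.08 ]
scene label_box 0.87 [265. 145.  32.  30.] [0.472 0.255 0.015] [0.505 0.327 0.084] [0.542 0.358 0.09 ]
scene loupe 0.67 [183. 272.  32.  49.] [ 0.565 -0.243  0.003] [ 0.584 -0.208  0.01 ] [ 0.616 -0.112  0.015]
top case 0.75 [277. 190. 109.  87.] [ 0.507 -0.04   0.058] [0.595 0.092 0.098] [0.689 0.218 0.252]
top tray_left 0.81 [267. 234.  39.  30.] [0.444 0.069 0.015] [0.475 0.125 0.025] [0.507 0.181 0.052]
top tray_left 0.81 [390. 135.  47.  64.] [ 0.69  -0.328  0.008] [ 0.777 -0.261  0.015] [ 0.862 -0.193  0.043]
top tray_left 0.77 [117. 224.  60.  64.] [0.43  0.506 0.008] [0.513 0.584 0.016] [0.595 0.66  0.043]
top lid 0.72 [279. 177. 114.  56.] [ 0.565 -0.027  0.103] [0.625 0.102 0.242] [0.695 0.226 0.253]
top lid 0.55 [310. 218.  42.  26.] [ 0.491 -0.06   0.004] [ 0.519 -0.004  0.026] [0.547 0.054 0.069]
top jar 0.52 [340. 168.  19.  27.] [ 0.653 -0.115  0.019] [ 0.672 -0.094  0.076] [ 0.697 -0.077  0.081]
top label_box 0.9 [204. 225.  46.  28.] [0.472 0.259 0.001] [0.506 0.307 0.086] [0.547 0.36  0.091]
```

View pics/a.png

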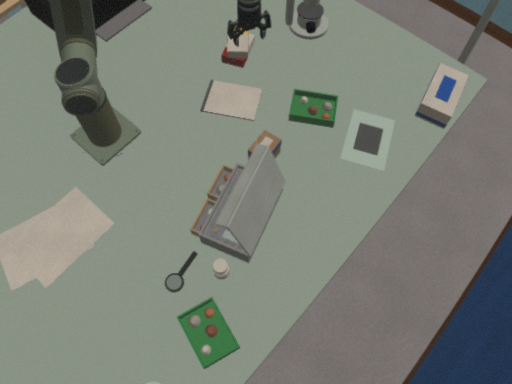

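View pics/b.png

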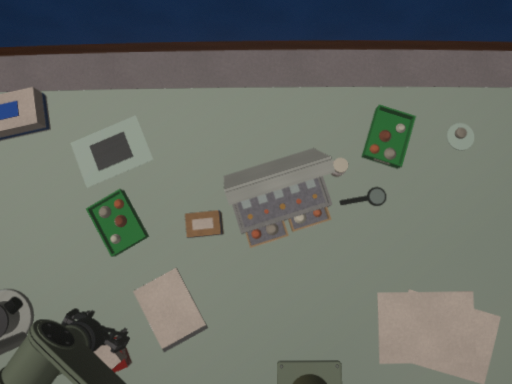

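The two pictures show the case near (277,190) in the top view, turned by about 15°. Both trays stick out at the front, at (267,233) and (309,217). The loupe is at (360,198), the jar at (340,167), and the green look-alikes lie apart. Next I fit the case pose.

```bash
python3 - <<'E'
from h import *
np.set_printoptions(precision=4,suppress=True)
T=np.load("top.npy");S=np.load("scene.npy")
P=np.vstack([T.reshape(-1,3),S.reshape(-1,3)]);P=P[~np.isnan(P[:,0])]
b=P[(P[:,0]>.4)&(P[:,0]<.78)&(P[:,1]>-.1)&(P[:,1]<.27)&(P[:,2]>-.01)&(P[:,2]<.3)]
np.save("b",b)
L=b[b[:,2]>.1]
# ransac lid plane
rng=np.random.default_rng(0);best=0
for _ in range(500):
    a=L[rng.choice(len(L),3,False)];n=np.cross(a[1]-a[0],a[2]-a[0]);l=np.linalg.norm(n)
    if l<1e-5: continue
    n/=l;i=abs((L-a[0])@n)<.003
    if i.sum()>best:best=i.sum();I=i
Q=L[I];c=Q.mean(0);n=np.linalg.svd(Q-c)[2][2];n*=np.sign(n[0])
yaw=np.arctan2(n[1],n[0]);print("lid n",n,"yaw",np.degrees(yaw),best,len(L),"angle",np.arctan2(abs(n[0]**2+n[1]**2)**.5,n[2]), n@c)
for nm,X in(("top",T),("scene",S)):
    q=X.reshape(-1,3);q=q[~np.isnan(q[:,0])];q=q[(q[:,0]>.4)&(q[:,0]<.75)&(q[:,1]>-.1)&(q[:,1]<.25)]
    r=q[(q[:,2]>.066)&(q[:,2]<.08)]
    rect=cv2.minAreaRect((r[:,:2]*1000).astype(np.float32));print(nm,"rim rect",rect,len(r))
    tr=q[(q[:,2]>.042)&(q[:,2]<.055)];print(len(tr),cv2.minAreaRect((tr[:,:2]*1000).astype(np.float32)))
ex=np.array([np.cos(yaw),np.sin(yaw)]);ey=np.array([-ex[1],ex[0]])
u=b[:,:2]@ex;v=b[:,:2]@ey;z=b[:,2]
im=np.zeros((600,800,3),np.uint8)
col=cv2.applyColorMap(np.clip(z*1000,0,255).astype(np.uint8),cv2.COLORMAP_JET)[:,0]
for uu,vv,cc in sorted(zip(u,v,col),key=lambda t:0):
    x=int((.25-vv)*1000*1.7);y=int((.80-uu)*1000*1.7)-50
    cv2.circle(im,(x,y),2,cc.tolist(),-1)
for k in range(0,8):
    uu=.45+.05*k;y=int((.80-uu)*1700)-50;cv2.line(im,(0,y),(799,y),(90,90,90));cv2.putText(im,f"{uu:.2f}",(0,y),0,.4,(255,255,255))
    vv=.2-.05*k;x=int((.25-vv)*1700);cv2.line(im,(x,0),(x,599),(90,90,90));cv2.putText(im,f"{vv:.2f}",(x,12),0,.4,(255,255,255))
cv2.imwrite("pics/c.png",im)
E
```

```text
lid n [0.8931 0.2747 0.3563] yaw 17.094576120140673 3961 6706 angle 1.2065361200032731 0.6750723310257156
top rim rect ((613.57958984375, 58.881805419921875), (177.2348175048828, 349.9162902832031), 17.09680938720703) 793
283 ((542.8321533203125, 32.852020263671875), (145.44549560546875, 353.04632568359375), 31.325878143310547)
scene rim rect ((612.900146484375, 57.43962097167969), (178.6555938720703, 348.93414306640625), 17.22739028930664) 586
314 ((552.8486328125, 18.742874145507812), (174.9394073486328, 374.8627624511719), 48.32959747314453)
```

View pics/c.png

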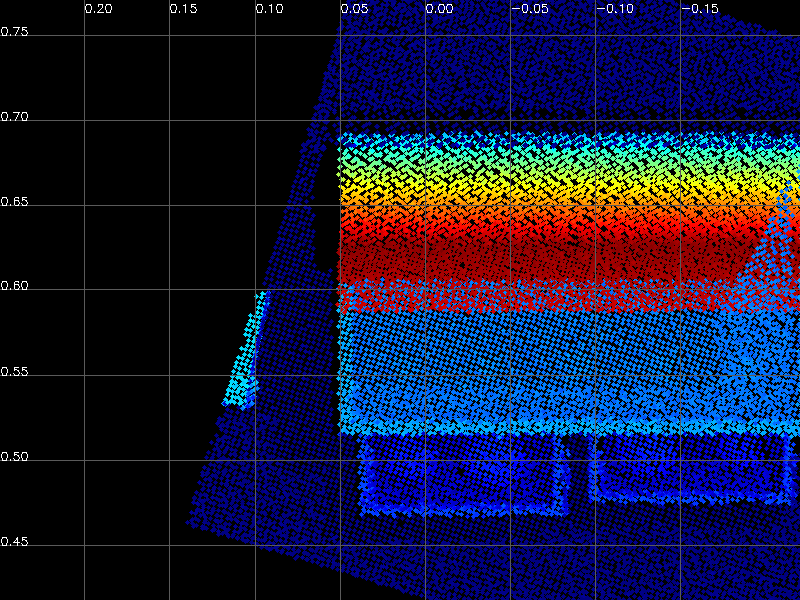

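```bash
python3 - <<'E'
from h import *
from scipy.spatial.transform import Rotation as Ro
np.set_printoptions(precision=4,suppress=True)
o=observe();q=o["orientation"];R0=Ro.from_quat([q[1],q[2],q[3],q[0]]);print(o["tcp_pos"],R0.as_matrix(),o["contact_force"])
a=np.radians(17.1);ex=np.array([np.cos(a),np.sin(a),0]);ey=np.array([-ex[1],ex[0],0])
for tilt in(0,20):
    t=np.radians(tilt);z=np.sin(t)*ex+np.array([0,0,-np.cos(t)])
    for y in(ey,-ey,):
        x=np.cross(y,z);R=Ro.from_matrix(np.c_[x,y,z]);print(tilt,"y",(R*R0.inv()).as_rotvec()/np.pi)
        # tool x along ey
        R=Ro.from_matrix(np.c_[y,np.cross(z,y),z]);print(tilt,"x",(R*R0.inv()).as_rotvec()/np.pi)
E
```

```text
[0.2578 0.514  0.2313] [[-0.8939  0.4482  0.    ]
 [ 0.4482  0.8939  0.    ]
 [-0.      0.0001 -1.    ]] [-0.2583  0.0917  0.599 ]
0 y [-0.      0.      0.2429]
0 x [-0.      0.     -0.2571]
0 y [ 0.      0.     -0.7571]
0 x [-0.     -0.      0.7429]
20 y [-0.0095 -0.1134  0.2404]
20 x [ 0.0737 -0.0871 -0.2544]
20 y [ 0.1416 -0.0118 -0.7476]
20 x [-0.1074 -0.0909  0.7337]
```

Request:
drive_tool(moves=[0.4, -1, 0, -0.0095, -0.1134, 0.2404, 1, 0.4, -1, 0, -0.0095, -0.1134, 0.2404, 1, 0.4, -1, 0, -0.0095, -0.1134, 0.2404, 1, 0.4, -1, 0, -0.0095, -0.1134, 0.2404, 1, 0.4, -1, 0, -0.0095, -0.1134, 0.2404, 1, 0.4, -1, 0, -0.0095, -0.1134, 0.2404, 1, 0.4, -1, 0, -0.0095, -0.1134, 0.2404, 1], grip_force=40)

```text
time_s: 1.4
tcp_pos: [0.2967, 0.4132, 0.2308]
orientation: [0.171, -0.147, 0.974, 0.026]
contact_force: [-0.4, -0.6, -0.3]
finger_gap: 0.001
gripper_force: 0.0
```

Request:
drive_tool(moves=[0.4, -1, 0, 0, 0, 0, 1, 0.4, -1, 0, 0, 0, 0, 1, 0.4, -1, 0, 0, 0, 0, 1])

```text
time_s: 1.7
tcp_pos: [0.3392, 0.3106, 0.2313]
orientation: [0.172, -0.143, 0.974, 0.025]
contact_force: [0.5, -0.1, 0.6]
finger_gap: 0.002
gripper_force: 0.0
```

Request:
drive_tool(moves=[0.4, -1, 0, 0, 0, 0, 1, 0.4, -1, 0, 0, 0, 0, 1, 0.4, -1, 0, 0, 0, 0, 1])

```text
time_s: 2.0
tcp_pos: [0.3801, 0.2101, 0.2321]
orientation: [0.172, -0.142, 0.974, 0.025]
contact_force: [0.0, 0.5, -0.2]
finger_gap: 0.001
gripper_force: 0.0
```

Request:
drive_tool(moves=[0.3, -1, -0.3, 0, 0, 0, 1, 0.3, -1, -0.3, 0, 0, 0, 1, 0.3, -1, -0.3, 0, 0, 0, 1])

```text
time_s: 2.3
tcp_pos: [0.4086, 0.1102, 0.2004]
orientation: [0.171, -0.142, 0.975, 0.025]
contact_force: [-0.1, 1.6, -0.0]
finger_gap: 0.001
gripper_force: 0.0
```

Request:
drive_tool(moves=[0.05, -0.05, -1, 0, 0, 0, 1, 0.05, -0.05, -1, 0, 0, 0, 1, 0.05, -0.05, -1, 0, 0, 0, 1])

```text
time_s: 2.6
tcp_pos: [0.406, 0.1095, 0.0934]
orientation: [0.162, -0.145, 0.976, 0.028]
contact_force: [-0.9, 0.3, -0.7]
finger_gap: 0.002
gripper_force: 0.0
```

Request:
drive_tool(moves=[0, 0, -0.4, 0, 0, 0, 1, 0, 0, -0.72, 0, 0, 0, 1, 0, 0, -0.72, 0, 0, 0, 1, 0, 0, -0.72, 0, 0, 0, 1])

```text
time_s: 3.0
tcp_pos: [0.4142, 0.1097, 0.0308]
orientation: [0.172, -0.147, 0.974, 0.026]
contact_force: [0.7, -0.5, -0.0]
finger_gap: -0.001
gripper_force: 0.0
```

```bash
python3 - <<'E'
from h import *
s=snapshot("top");i=s["color"][160:300,190:400];cv2.imwrite("pics/d.png",cv2.cvtColor(cv2.resize(i,None,fx=3.5,fy=3.5),cv2.COLOR_RGB2BGR))
p=observe()["tcp_pos"];a=np.radians(17.1);print(p[0]*np.cos(a)+p[1]*np.sin(a),-p[0]*np.sin(a)+p[1]*np.cos(a),p[2])
E
```

```text
0.4291804821976314 -0.017402253087174246 0.03189400795730979
```

View pics/d.png

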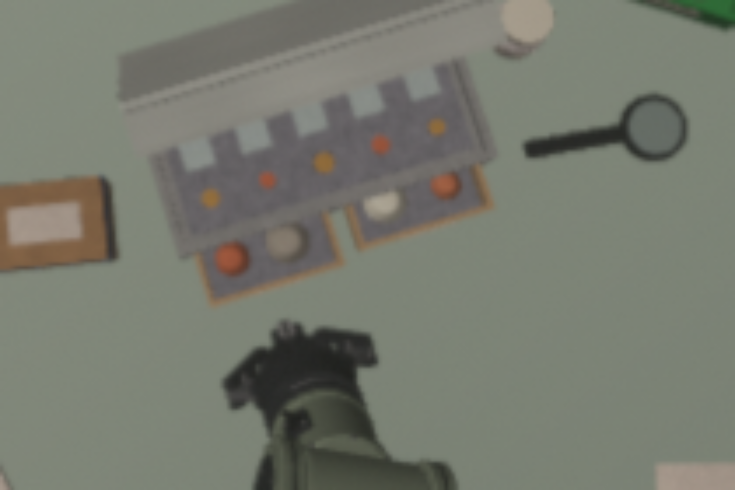

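The crop shows the shut fingertips at (287,330), in line with the middle of the left tray's front at (275,282). I push along the case's x axis.

Request:
drive_tool(moves=[0.1, 0.03, -0.04, 0, 0, 0, 1, 0.19, 0.06, -0.04, 0, 0, 0, 1, 0.24, 0.073, -0.04, 0, 0, 0, 1, 0.29, 0.088, -0.04, 0, 0, 0, 1, 0.33, 0.103, -0.04, 0, 0, 0, 1, 0.38, 0.118, -0.04, 0, 0, 0, 1, 0.38, 0.118, -0.04, 0, 0, 0, 1])

```text
time_s: 3.75
tcp_pos: [0.4514, 0.1209, 0.0254]
orientation: [0.172, -0.146, 0.974, 0.026]
contact_force: [0.0, -0.3, 0.3]
finger_gap: -0.0
gripper_force: 0.0
```

Request:
drive_tool(moves=[0.04, 0.012, 0, 0, 0, 0, 1, 0.08, 0.024, 0, 0, 0, 0, 1, 0.12, 0.036, 0, 0, 0, 0, 1, 0.16, 0.048, 0, 0, 0, 0, 1, 0.2, 0.06, 0, 0, 0, 0, 1, 0.2, 0.06, 0, 0, 0, 0, 1])

```text
time_s: 4.35
tcp_pos: [0.4719, 0.1269, 0.0256]
orientation: [0.172, -0.146, 0.974, 0.026]
contact_force: [0.2, -0.3, 0.4]
finger_gap: -0.002
gripper_force: 0.0
```

Request:
drive_tool(moves=[0.03, 0.009, 0, 0, 0, 0, 1, 0.06, 0.018, 0, 0, 0, 0, 1, 0.09, 0.027, 0, 0, 0, 0, 1])

```text
time_s: 4.65
tcp_pos: [0.4786, 0.1294, 0.0248]
orientation: [0.17, -0.147, 0.974, 0.026]
contact_force: [-11.2, -6.3, 8.6]
finger_gap: 0.002
gripper_force: 6.4
```

```bash
cat > m.py <<'E'
from h import *
s=snapshot("top");X=cloud(s);a=np.radians(17.1);U=X[...,0]*np.cos(a)+X[...,1]*np.sin(a);V=-X[...,0]*np.sin(a)+X[...,1]*np.cos(a)
for n,v0 in(("L",-.022),("R",-.158)):
    for w in(-.045,.045):
        m=(abs(V-v0-w)<.012)&(X[...,2]>.033)&(X[...,2]<.056)&(U>.44)&(U<.53);print(n,w,"front u",np.round(np.percentile(U[m],[3,10]),4) if m.any() else None,m.sum())
p=observe()["tcp_pos"];print(p[0]*np.cos(a)+p[1]*np.sin(a),-p[0]*np.sin(a)+p[1]*np.cos(a),observe()["contact_force"])
E
python3 m.py
```

```text
L -0.045 front u [0.5059 0.5064] 17
L 0.045 front u [0.5071 0.5072] 17
R -0.045 front u [0.4756 0.4765] 43
R 0.045 front u [0.4758 0.4767] 37
0.49531470673633604 -0.0169990000023459 [-6.30341025 -3.42153554  4.77594576]
```

Request:
drive_tool(moves=[0.02, 0.006, 0, 0, 0, 0, 1, 0.02, 0.006, 0, 0, 0, 0, 1, 0.02, 0.006, 0, 0, 0, 0, 1])

```text
time_s: 5.0
tcp_pos: [0.4784, 0.1298, 0.0237]
orientation: [0.168, -0.147, 0.974, 0.026]
contact_force: [-9.4, -4.2, 7.2]
finger_gap: 0.006
gripper_force: 5.5
```

Request:
drive_tool(moves=[-0.25, -0.07, 0, 0, 0, 0, 1, -0.5, -0.15, 0, 0, 0, 0, 1, -0.5, -0.15, 0, 0, 0, 0, 1])

```text
time_s: 5.3
tcp_pos: [0.4282, 0.1149, 0.024]
orientation: [0.17, -0.146, 0.974, 0.026]
contact_force: [0.4, 0.3, -0.7]
finger_gap: -0.003
gripper_force: 0.0
```

Request:
drive_tool(moves=[0.1, -0.5, 0, 0, 0, 0, 1, 0.15, -1, 0, 0, 0, 0, 1, 0.15, -1, 0, 0, 0, 0, 1, 0.15, -1, 0, 0, 0, 0, 1])

```text
time_s: 5.7
tcp_pos: [0.4488, 0.0128, 0.0262]
orientation: [0.173, -0.144, 0.974, 0.025]
contact_force: [-0.4, 0.2, -0.2]
finger_gap: 0.0
gripper_force: 0.0
```

Request:
drive_tool(moves=[0.2, -0.37, 0, 0, 0, 0, 1, 0.2, -0.37, 0, 0, 0, 0, 1, 0.2, -0.37, 0, 0, 0, 0, 1])

```text
time_s: 6.0
tcp_pos: [0.4674, -0.0212, 0.0254]
orientation: [0.172, -0.147, 0.974, 0.026]
contact_force: [-0.5, 0.4, 0.6]
finger_gap: -0.002
gripper_force: 0.0
```

```bash
python3 m.py
```

```text
L -0.045 front u [0.5059 0.506 ] 19
L 0.045 front u [0.5071 0.5072] 15
R -0.045 front u [0.4756 0.4765] 44
R 0.045 front u [0.4758 0.4767] 37
0.4397200819820319 -0.15663316868316532 [-0.11086139  0.60439625 -0.58161039]
```

Request:
drive_tool(moves=[0.1, 0.03, 0, 0, 0, 0, 1, 0.18, 0.055, 0, 0, 0, 0, 1, 0.25, 0.077, 0, 0, 0, 0, 1, 0.31, 0.095, 0, 0, 0, 0, 1, 0.36, 0.11, 0, 0, 0, 0, 1, 0.41, 0.126, 0, 0, 0, 0, 1, 0.46, 0.141, 0, 0, 0, 0, 1, 0.49, 0.151, 0, 0, 0, 0, 1])

```text
time_s: 6.85
tcp_pos: [0.5162, -0.0068, 0.0252]
orientation: [0.172, -0.146, 0.974, 0.026]
contact_force: [-1.2, -0.6, -0.4]
finger_gap: -0.001
gripper_force: 0.7
```

Request:
drive_tool(moves=[0.03, 0.009, 0, 0, 0, 0, 1, 0.06, 0.018, 0, 0, 0, 0, 1, 0.09, 0.027, 0, 0, 0, 0, 1, 0.09, 0.027, 0, 0, 0, 0, 1])

```text
time_s: 7.25
tcp_pos: [0.5206, -0.0037, 0.0235]
orientation: [0.168, -0.147, 0.974, 0.027]
contact_force: [-15.7, -4.3, 10.0]
finger_gap: 0.002
gripper_force: 8.0
```

```bash
python3 m.py
```

```text
L -0.045 front u [0.5059 0.506 ] 17
L 0.045 front u [0.5071 0.5072] 15
R -0.045 front u [0.5072 0.5072] 17
R 0.045 front u [0.5075 0.5076] 14
0.49648357031175866 -0.1566363810331593 [-14.21885283  -5.66773586   9.82073097]
```

Request:
drive_tool(moves=[-0.25, -0.07, 0, 0, 0, 0, 1, -0.6, -0.18, 0.05, 0, 0, 0, 1, -0.6, -0.18, 0.5, 0, 0, 0, 1, -0.6, -0.18, 1, 0, 0, 0, 1, -0.6, -0.18, 1, 0, 0, 0, 1])

```text
time_s: 7.8
tcp_pos: [0.471, -0.0247, 0.1337]
orientation: [0.18, -0.146, 0.973, 0.021]
contact_force: [0.5, -0.6, 0.6]
finger_gap: -0.003
gripper_force: 0.0
```

Request:
drive_tool(moves=[0, 0.3, 1, -0.033, 0.106, 0, 1, 0, 0.3, 1, -0.033, 0.106, 0, 1, 0, 0.3, 1, -0.033, 0.106, 0, 1, 0, 0.3, 1, -0.033, 0.106, 0, 1])

```text
time_s: 8.2
tcp_pos: [0.4689, 0.0087, 0.2285]
orientation: [0.004, -0.15, 0.989, -0.002]
contact_force: [-0.1, 0.2, -0.1]
finger_gap: 0.0
gripper_force: 0.0
```

Request:
drive_tool(moves=[0, 0.4, 0.9, 0, 0, 0, 1, 0, 0.4, 0.9, 0, 0, 0, 1, 0, 0.4, 0.9, 0, 0, 0, 1, 0, 0.4, 0.9, 0, 0, 0, 1])

```text
time_s: 8.6
tcp_pos: [0.4647, 0.048, 0.3148]
orientation: [0.001, -0.149, 0.989, -0.001]
contact_force: [0.1, -0.0, -0.7]
finger_gap: 0.003
gripper_force: 0.0
```

Request:
drive_tool(moves=[1, 0.3, 0, 0, 0, 0, 1, 1, 0.3, 0, 0, 0, 0, 1, 1, 0.3, 0, 0, 0, 0, 1])

```text
time_s: 8.9
tcp_pos: [0.5665, 0.078, 0.3086]
orientation: [-0.004, -0.149, 0.989, 0.0]
contact_force: [-0.2, -0.1, -0.5]
finger_gap: 0.004
gripper_force: 0.0
```

Request:
drive_tool(moves=[1, 0.3, 0, 0, 0, 0, 1, 1, 0.3, 0, 0, 0, 0, 1, 1, 0.3, 0, 0, 0, 0, 1, 1, 0.3, 0, 0, 0, 0, 1])

```text
time_s: 9.3
tcp_pos: [0.6639, 0.1071, 0.3106]
orientation: [-0.003, -0.149, 0.989, -0.0]
contact_force: [-0.6, 0.2, -0.2]
finger_gap: 0.003
gripper_force: 0.0
```

```bash
python3 m.py; python3 -c "
from h import *
o=observe();print(o['tcp_pos'],o['orientation'])
t=np.arange(1.2,-.05,-.1)
u=.6857-.165*np.cos(t)+.008*np.sin(t)+.011;z=.074+.165*np.sin(t)+.008*np.cos(t)
a=np.radians(17.1);v=-.09
print(np.round(np.c_[t,u*np.cos(a)-v*np.sin(a),u*np.sin(a)+v*np.cos(a),z],3))
"
```

```text
L -0.045 front u None 0
L 0.045 front u [0.5072 0.5072] 15
R -0.045 front u None 0
R 0.045 front u None 0
0.665522700992097 -0.09277432967755833 [-0.23495543 -0.47148628 -0.93638648]
[0.66338134 0.10701746 0.31256343] [-2.31919676e-03 -1.48429534e-01  9.88920193e-01 -3.82854572e-04]
[[ 1.2    0.642  0.103  0.231]
 [ 1.1    0.628  0.099  0.225]
 [ 1.     0.614  0.095  0.217]
 [ 0.9    0.6    0.091  0.208]
 [ 0.8    0.588  0.087  0.198]
 [ 0.7    0.577  0.083  0.186]
 [ 0.6    0.567  0.08   0.174]
 [ 0.5    0.558  0.077  0.16 ]
 [ 0.4    0.55   0.075  0.146]
 [ 0.3    0.544  0.073  0.13 ]
 [ 0.2    0.539  0.072  0.115]
 [ 0.1    0.536  0.071  0.098]
 [-0.     0.535  0.07   0.082]]
```

Request:
drive_tool(moves=[0, 0, -0.4, 0, 0, 0, 1, 0, 0, -0.81, 0, 0, 0, 1, 0, 0, -0.81, 0, 0, 0, 1, 0, 0, -0.81, 0, 0, 0, 1])

```text
time_s: 9.75
tcp_pos: [0.6632, 0.1073, 0.2348]
orientation: [-0.0, -0.148, 0.989, -0.001]
contact_force: [-0.7, 0.3, 0.5]
finger_gap: 0.001
gripper_force: 0.0
```

Request:
drive_tool(moves=[-0.11, -0.02, 0, 0, 0, 0, 1, -0.21, -0.04, 0, 0, 0, 0, 1, -0.28, -0.06, -0.03, 0, 0, 0, 1, -0.35, -0.08, -0.06, 0, 0, 0, 1, -0.42, -0.1, -0.1, 0, 0, 0, 1, -0.49, -0.12, -0.14, 0, 0, 0, 1])

```text
time_s: 10.35
tcp_pos: [0.6155, 0.0957, 0.2205]
orientation: [0.001, -0.149, 0.989, -0.001]
contact_force: [1.8, -0.6, 1.0]
finger_gap: -0.0
gripper_force: 0.6
```

Request:
drive_tool(moves=[-0.14, -0.04, -0.09, 0, 0, 0, 1, -0.2, -0.06, -0.14, 0, 0, 0, 1, -0.26, -0.08, -0.19, 0, 0, 0, 1, -0.32, -0.1, -0.25, 0, 0, 0, 1, -0.37, -0.12, -0.31, 0, 0, 0, 1, -0.42, -0.135, -0.37, 0, 0, 0, 1, -0.47, -0.15, -0.43, 0, 0, 0, 1, -0.56, -0.18, -0.57, 0, 0, 0, 1])

```text
time_s: 11.15
tcp_pos: [0.5608, 0.0779, 0.164]
orientation: [0.002, -0.149, 0.989, -0.001]
contact_force: [0.1, -0.8, 0.9]
finger_gap: -0.002
gripper_force: 0.4
```

Request:
drive_tool(moves=[-0.04, -0.01, -0.07, 0, 0, 0, 1, -0.08, -0.02, -0.14, 0, 0, 0, 1, -0.11, -0.03, -0.22, 0, 0, 0, 1, -0.14, -0.04, -0.3, 0, 0, 0, 1, -0.17, -0.045, -0.37, 0, 0, 0, 1, -0.19, -0.05, -0.45, 0, 0, 0, 1])

```text
time_s: 11.75
tcp_pos: [0.5407, 0.0729, 0.1178]
orientation: [0.0, -0.149, 0.989, -0.001]
contact_force: [-0.1, 0.0, 0.7]
finger_gap: 0.001
gripper_force: 0.3
```

```bash
python3 - <<'E'
from h import *
o=observe();print(o['tcp_pos'],o['contact_force'])
s=snapshot("scene");i=s["color"][130:280,160:330];cv2.imwrite("pics/e.png",cv2.cvtColor(cv2.resize(i,None,fx=4,fy=4),cv2.COLOR_RGB2BGR))
E
```

```text
[0.5406774  0.07285283 0.11781767] [-0.10638482  0.0111117   0.67773053]
```

View pics/e.png

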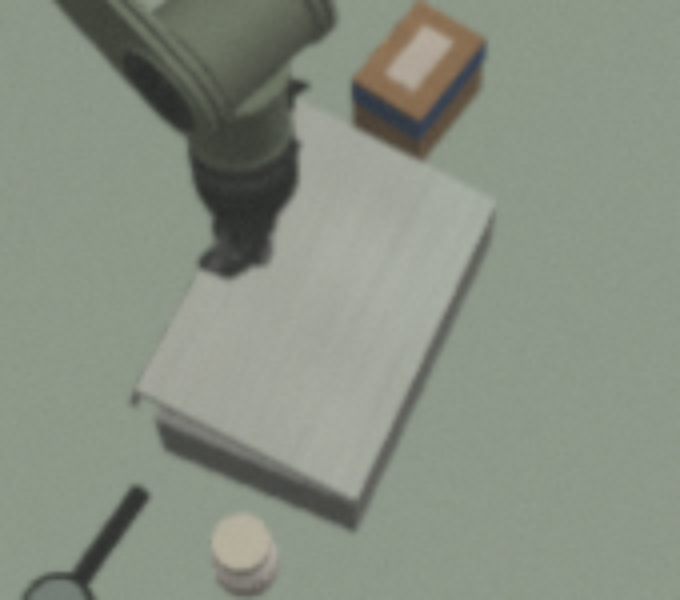

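The crop shows the lid nearly down, still slightly open at (145,400), with the fingertips on its front part at (230,268). The jar and label box are untouched. I press on.

Request:
drive_tool(moves=[-0.02, -0.005, -0.07, 0, 0, 0, 1, -0.03, -0.01, -0.14, 0, 0, 0, 1, -0.03, -0.01, -0.21, 0, 0, 0, 1, -0.04, -0.01, -0.27, 0, 0, 0, 1, -0.04, -0.01, -0.31, 0, 0, 0, 1, -0.04, -0.01, -0.34, 0, 0, 0, 1, -0.04, -0.01, -0.36, 0, 0, 0, 1, -0.04, -0.01, -0.36, 0, 0, 0, 1])

```text
time_s: 12.6
tcp_pos: [0.537, 0.0719, 0.0824]
orientation: [0.0, -0.149, 0.989, -0.001]
contact_force: [-0.7, 0.5, 0.2]
finger_gap: 0.001
gripper_force: 0.0
```

Request:
drive_tool(moves=[0, 0, -0.02, 0, 0, 0, 1, 0, 0, -0.04, 0, 0, 0, 1, 0, 0, -0.05, 0, 0, 0, 1, 0, 0, -0.05, 0, 0, 0, 1])

```text
time_s: 13.0
tcp_pos: [0.5373, 0.0719, 0.0818]
orientation: [0.0, -0.149, 0.989, -0.001]
contact_force: [-11.0, -0.9, 26.5]
finger_gap: -0.002
gripper_force: 12.8
```

The lid is hard down: 26 N at z = 0.082, its shut height. I lift away and check.

Request:
drive_tool(moves=[0, 0, 0.2, 0, 0, 0, 1, 0, 0, 0.6, 0, 0, 0, 1, 0, 0, 1, 0, 0, 0, 1, 0, 0, 1, 0, 0, 0, 1])

```text
time_s: 13.4
tcp_pos: [0.5418, 0.0719, 0.1845]
orientation: [0.007, -0.149, 0.989, -0.002]
contact_force: [0.5, -0.4, 0.6]
finger_gap: 0.002
gripper_force: 0.0
```

Request:
drive_tool(moves=[-1, 0, 0.5, 0, 0, 0, 1, -1, 0, 0.5, 0, 0, 0, 1, -1, 0, 0.5, 0, 0, 0, 1, -1, 0, 0.5, 0, 0, 0, 1])

```text
time_s: 13.8
tcp_pos: [0.4366, 0.072, 0.2282]
orientation: [0.002, -0.149, 0.989, -0.001]
contact_force: [0.3, 0.5, -0.8]
finger_gap: -0.002
gripper_force: 0.0
```

```bash
python3 - <<'E'
from h import *
a=np.radians(17.1);ims=[]
for n in("scene","top"):
    s=snapshot(n);X=cloud(s);U=X[...,0]*np.cos(a)+X[...,1]*np.sin(a);V=-X[...,0]*np.sin(a)+X[...,1]*np.cos(a);Z=X[...,2]
    for u in(.52,.6,.67):
        m=(abs(U-u)<.01)&(abs(V+.09)<.12)&(Z<.12);print(n,u,np.median(Z[m]),m.sum())
    ims.append(cv2.resize(s["color"][130:290,160:380],None,fx=1.8,fy=1.8))
cv2.imwrite("pics/f.png",cv2.cvtColor(np.hstack(ims),cv2.COLOR_RGB2BGR));print(observe()["contact_force"])
E
```

```text
scene 0.52 0.08185036953073441 422
scene 0.6 0.08205706845650994 434
scene 0.67 0.08192977576372931 450
top 0.52 0.08351462646131408 571
top 0.6 0.08357005101043592 559
top 0.67 0.08365753448964418 546
[-0.79412054 -0.38002368 -0.18003176]
```

View pics/f.png

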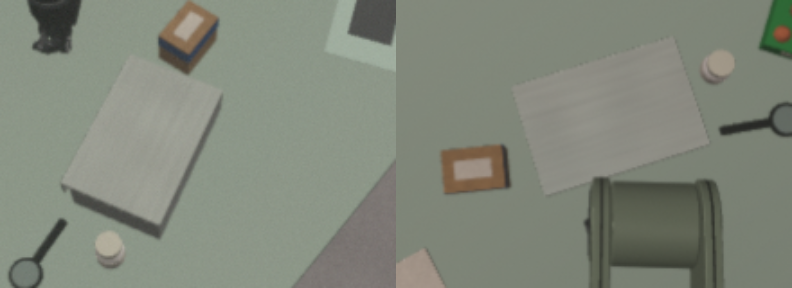

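The lid is flat at 82 mm along its whole depth, seen at (145,145) on the left and (612,115) on the right. The jar, box and loupe are in place and the hand is clear.

```bash
python3 -c "
from bench import job_done
print(job_done())"
```

```text
the job is handed in; nothing more can be done
None
```

I handed the job in at about 14 s: both trays were pushed in to their stops, the lid measured flat at its shut height of 82 mm, the jar, label box and magnifier looked undisturbed in the last pictures, and the hand is clear; no verdict came back.

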